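Draw out the slide scanner's tray with the tray hook

TASK

Pick up the tray hook, lower its prong into the finger hole of the slide scanner's tray and pull the tray fully out to its stop, without the gripper or arm touching the tray. Then lift the hook out and set it down, not drop it, back on its mat, standing on handle and prong as it was. Leave the slide box, beaker and bottle where they are.

Things in the scene. Friction and masses are not known exactly. Their poses are not given: they have to be found in the camera images.
- finger_hole (a point): Centre of the finger hole at the top face of the tray's lip, 45 mm above the bench; moves with the tray. Round, 26 mm across, straight down through a level aluminium lip 6 mm thick, 70 mm wide; free below. Hole centre is 18.5 mm from the lip's free front edge and 26.5 mm from the tray's front panel (top 59 mm above bench). Axes: z up, x into the scanner; the tray pulls out along -x.
- tray (a joint): How far the tray is pulled out of the scanner, in m: 0 is fully in, 0.11 is the stop, fully out; it starts 0 to 15 mm out. It slides straight and level, resists with about 3 N and stays where it is left.
- scanner_front (a point): The slide scanner, fixed to the bench: dark grey housing 240 mm deep (x), 220 mm wide (y), 75 mm high, with an optical head on a tower at its rear up to 185 mm high. This point is the middle of the top edge of its front face, 75 mm above the bench, 120 mm in front of its centre; x points into the scanner, z up.
- hook_handle (a point): Centre of the hook's white handle, 24 mm above its underside: a block 90 mm long (x), 24 wide (y), 44 high, to grip across its width from above. Axes: z up, x towards the prong. An 8 mm steel rod, axis 34 mm above the underside, leaves the front end along x and bends straight down into a prong 30 mm long, ending level with the underside. Stands on handle and prong; 90 to 180 g.
- hook_tip (a point): Lower end of the hook's prong (8 mm thick, rounded), 85 mm ahead of the handle's centre along the handle's x and 23 mm lower. Same axes as the handle.
- mat: The hook's grey mat, fixed, 240 mm long (x), 150 mm wide (y), 3 mm thick; origin on the bench under its centre. The hook starts standing on it, prong towards the mat's +x end.
- slide_box_center (a point): Centre of a closed white and brown slide box, 104 x 89 mm, 67 mm high; bystander.
- beaker_center (a point): Centre of a glass beaker, 68 mm across, 90 mm high; bystander.
- bottle_center (a point): Centre of a closed amber bottle, 60 mm across, 130 mm high; bystander.

How it is judged:
By the outcome, as a careful person would: the job done as asked, in the order asked, and still so for the second after the job is handed in, with the robot touching nothing.
It also fails if it takes over 58 s, if anything falls off the work surface, if the arm or the gripper's body presses on something with over 40 N, if the wrist force passes 120 N, or if a joint passes its speed limit or range.

ROBOT

A 7-joint arm with a two-finger parallel gripper is mounted at the origin on the work surface. World frame = base frame: x ahead of the robot, y to its left, z up, the work surface at z = 0. Lengths are in m, angles in degrees, forces in N, time in s.
With the tool pointing down it reaches from about 0.425 to 0.875 m from the base axis. Payload 4.7 kg.
Tool frame: the origin (TCP) lies at the very end of the fingers, on their centre line; the grasp point (between the pads) lies 19 mm behind it (pinch_z is the distance from the TCP to the grasp point, in m); z points along the fingers, y is the direction in which the jaws open and shut (so a half turn about z gives the same grasp; the last joint's range is limited). The gripper opens to 87 mm and grips with 3 to 60 N. Pads are 19 mm wide; open, the fingers measure 117 mm over their backs; the gripper's body (75 mm by 190 mm) begins 51 mm behind the grasp point.
Start: joints at [-71.671, 18.392, -4.016, 83.108, 1.295, 78.541, -3.26], TCP at [0.196, 0.62, 0.223] pointing down, gripper open.
Joint ranges: [-163.93, 163.93], [-17.29, 119.83], [-79.2, 71.16], [3.27, 140.29], [-89.18, 269.18], [5.43, 117.66], [-154.24, 154.24]. Speed limits (degrees/s): [147.25, 147.25, 180, 180, 180, 180, 180].

INTERFACE

Orientations are given as [roll, pitch, yaw] about the fixed x, y, z axes, in that order (R = Rz(yaw) Ry(pitch) Rx(roll)).
In Python, from cell import get_obs, read_camera, camera_params, sign_off, pinch_z gives the robot as it stands.
- The arm moves only by the shell command python3 -m handwheel 'ROWS' [FORCE]. ROWS is JSON, a list of rows, each a list of 5 numbers: the finger opening in m, from 0 to 0.087, then the shift along the tool's x, y, z in m, then the turn about the tool's z in rad. In form: [[jaw, tx, ty, tz, twist], ...]. A call has 1 to 20 rows; each row is the pose to reach, as a shift and turn from the pose commanded when the call began, along the tool's axes at that moment; what a row does not reach only later rows make up. A row lasts 1/10 s, in which the tool goes at most 50 mm and 8.59 degrees, less where a joint would pass 70% of its speed; a pose out of reach is approached as far as the arm can. A call with a gripper value outside its range is refused whole. The fingers move at their own pace and stop on an object; FORCE is the grip in N (left out, the last holds). Time passes only in rows, so rows that repeat a pose let the fingers close. It gives the time, the measured TCP pose, the force and the opening at its end, in the units of the state.
- get_obs(): the state, without advancing time (a new reading comes with each control period).
- read_camera(name): name is "scene" or "side" or "wrist"; returns the picture (420x560x3 uint8, blue, green, red); there is no depth.
- camera_params(name): a dict with "camera_matrix" (3x3 intrinsics, pixels), "R" (3x3) and "t" (3): a world point X has camera coordinates R X + t. Camera axes: x right, y down, z forward; pixel columns grow to the right and rows downward; lengths in m; the calibration is good to about 2 mm. A picture is of the moment at which its call begins: read the wrist's pose just before it. camera_params takes no time and is no camera call; for the wrist camera it gives the pose at the moment of the call.
- sign_off(): hands the job in, once; it reports no verdict.
The state is a dict: "time_s": time; "qpos": joint angles; "joint_velocities": joint speeds; "effort": joint torques, N m; "tool_pos": TCP position; "tool_rot": TCP orientation; "force": force on the tool from outside, world axes, zero at the start; "wrist_torque": the same for the moment, N m; "grip_width": finger opening in m.
Only numpy, scipy, OpenCV 4.12 (cv2) and the standard library are available. Lean on these libraries where they do the work, as an engineer would, in place of code of your own. Each camera call takes 0.05 s, during which the arm holds its last target.

## Working session

There is one attempt and no reset: what is moved stays moved. The work goes in short steps, Python scripts to look and compute and a shell command to move; the robot and the scene stay as the last step left them, time stands still between calls to the robot, and variables do not carry over. Pictures are saved under pics/ and viewed, and the job is handed in when it is done.

```bash
ls; mkdir -p pics; python3 - <<'E'
from cell import *
import cv2,numpy as np
print(get_obs(),pinch_z)
for n in ["scene","side","wrist"]:
    p=camera_params(n)
    im=read_camera(n); cv2.imwrite(f"pics/{n}0.png",im)
    print(n,p)
E
```

```text
pics
{'time_s': 0.0, 'qpos': array([-71.67143279,  18.43816198,  -4.01548763,  83.17448227,
         1.29700706,  78.54060026,  -3.26016469]), 'joint_velocities': array([0.13824015, 0.05000566, 0.08755519, 0.00322002, 0.01887338,
       0.01302959, 0.02987406]), 'effort': array([-2.63482752e-04, -4.91284525e+01, -4.04180037e-01, -3.12524915e+01,
       -6.40406320e-02,  4.40571865e-02,  1.82085441e-04]), 'tool_pos': array([0.19557861, 0.61930276, 0.22147537]), 'tool_rot': array([-1.79892110e+02,  7.72068123e-03,  1.62481375e+02]), 'force': array([-0.04367708,  0.29980293, -0.65339124]), 'wrist_torque': array([ 0.0026752 ,  0.02130678, -0.021284  ]), 'grip_width': 0.0869755244715505} 0.0187
scene {'camera_matrix': array([[466.18684895,   0.        , 273.36877114],
       [  0.        , 466.18684895, 202.13392312],
       [  0.        ,   0.        ,   1.        ]]), 'R': array([[-0.88204914,  0.47112407, -0.00560615],
       [ 0.36920968,  0.68375295, -0.62941728],
       [-0.29270041, -0.55724682, -0.77704727]]), 't': array([ 0.52270469, -0.18600914,  1.27224018])}
side {'camera_matrix': array([[380.36912391,   0.        , 282.49176958],
       [  0.        , 380.36912391, 208.81911661],
       [  0.        ,   0.        ,   1.        ]]), 'R': array([[ 0.84260336, -0.53853387, -0.00092571],
       [-0.31276101, -0.48795279, -0.81491265],
       [ 0.43840636,  0.68693766, -0.57958305]]), 't': array([-0.49919116,  0.24367035,  0.76133055])}
wrist {'camera_matrix': array([[372.40873487,   0.        , 279.51974682],
       [  0.        , 372.40873487, 208.21487987],
       [  0.        ,   0.        ,   1.        ]]), 'R': array([[ 0.30155439,  0.95344493, -0.00277754],
       [ 0.92486803, -0.29180572,  0.24386175],
       [ 0.23169825, -0.07610644, -0.96980603]]), 't': array([-0.64788279, -0.03020732,  0.39069407])}
```

View pics/scene0.png

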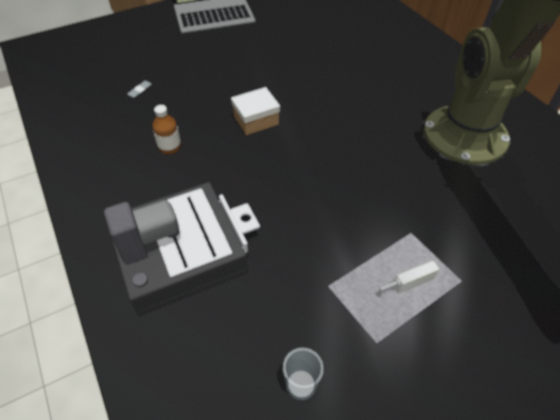

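View pics/side0.png

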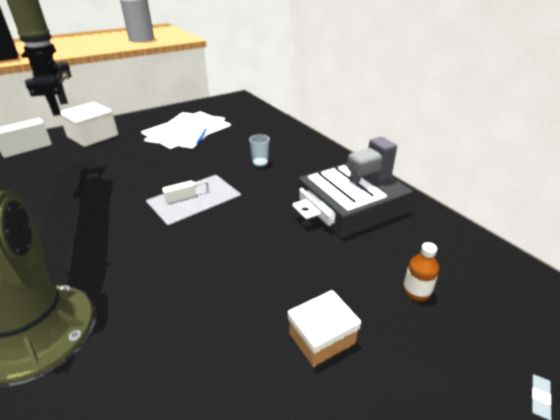

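View pics/wrist0.png

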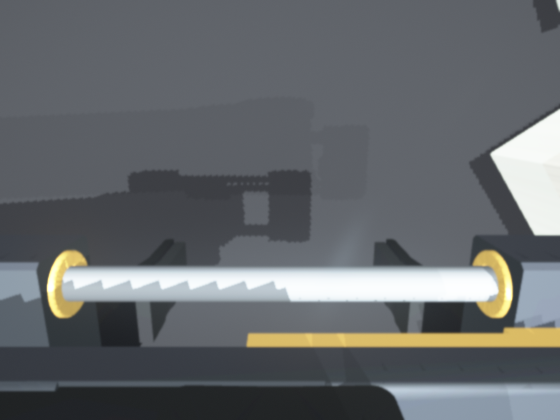

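The scene view shows the mat near (395,287), with the handle at (418,273) and prong at (383,290). The hole is near (245,217) there and (306,208) in the side view. I'll crop these for detail.

```bash
cat > h.py <<'E'
import numpy as np,cv2
from cell import *
def ray(p,u,v):
    K,R,t=p["camera_matrix"],p["R"],p["t"]
    d=R.T@np.linalg.inv(K)@np.array([u,v,1.]); return -R.T@t,d/np.linalg.norm(d)
def onz(p,u,v,z):
    c,d=ray(p,u,v); return c+d*(z-c[2])/d[2]
def tri(a,b):
    (c1,d1),(c2,d2)=a,b
    s=np.linalg.lstsq(np.c_[d1,-d2],c2-c1,rcond=None)[0]
    x,y=c1+s[0]*d1,c2+s[1]*d2; return (x+y)/2,np.linalg.norm(x-y)
def proj(p,X):
    x=p["camera_matrix"]@(p["R"]@np.array(X)+p["t"]); return x[:2]/x[2]
E
python3 - <<'E'
import cv2,numpy as np
def crop(n,x,y,w,h,s):
    im=cv2.imread(f"pics/{n}0.png")[y:y+h,x:x+w]; return cv2.resize(im,None,fx=s,fy=s,interpolation=cv2.INTER_CUBIC)
a=crop("scene",325,230,140,112,5);cv2.imwrite("pics/c1.png",a)
a=crop("scene",205,185,70,70,8);cv2.imwrite("pics/c2.png",a)
a=crop("side",145,165,100,60,8);cv2.imwrite("pics/c3.png",a)
a=crop("side",285,180,60,60,9);cv2.imwrite("pics/c4.png",a)
E
```

```text
(no output)
```

View pics/c1.png

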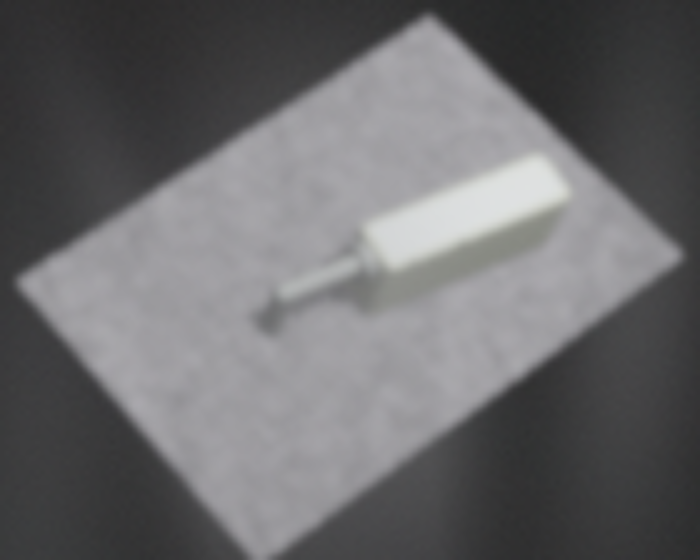

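View pics/c2.png

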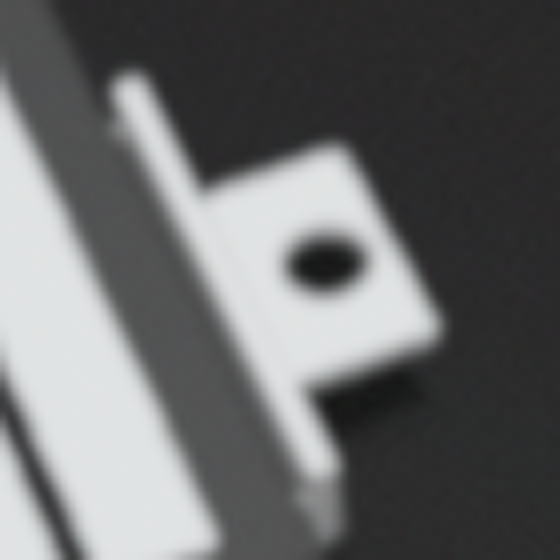

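View pics/c3.png

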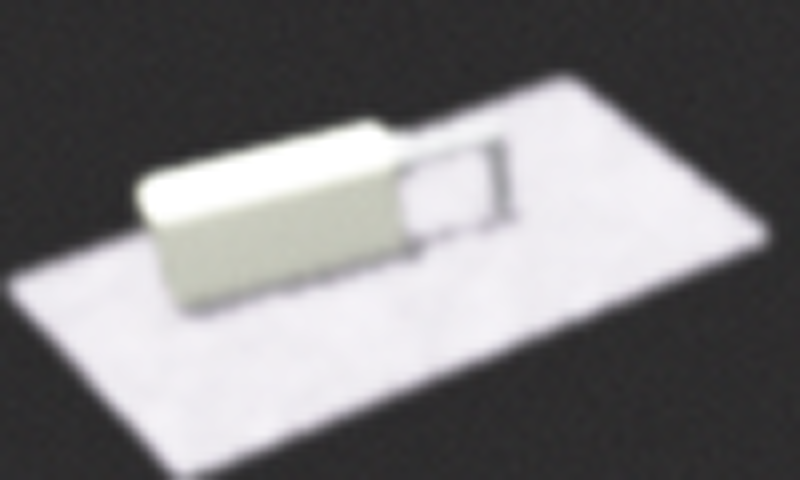

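View pics/c4.png

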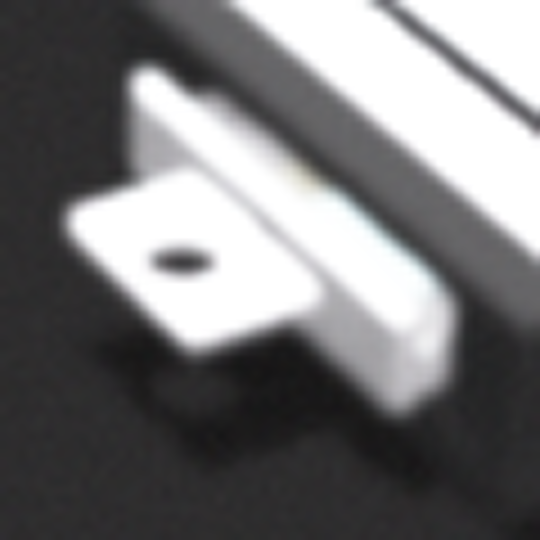

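```bash
python3 - <<'E'
from h import *
S=camera_params("scene");D=camera_params("side")
def f(p,ox,oy,s,z,pts):
    return np.array([onz(p,ox+(a+.5)/s-.5,oy+(b+.5)/s-.5,z) for a,b in pts])
np.set_printoptions(precision=4,suppress=True)
def ang(a,b): d=b-a; return np.degrees(np.arctan2(d[1],d[0]))
h=f(S,325,230,5,.047,[(545,152),(572,195),(387,268),(363,232)])
print("handle S",h,h.mean(0),ang((h[0]+h[1])/2,(h[2]+h[3])/2), np.linalg.norm((h[0]+h[1])/2-(h[2]+h[3])/2))
m=f(S,325,230,5,.003,[(430,12),(685,255),(262,565),(15,282)])
print("mat S",m,m.mean(0),ang((m[0]+m[1])/2,(m[2]+m[3])/2),ang(m[0],m[3]),ang(m[1],m[2]))
h=f(D,145,165,8,.047,[(138,180),(160,222),(397,162),(375,122)])
print("handle D",h,h.mean(0),ang((h[0]+h[1])/2,(h[2]+h[3])/2))
print("rod bend S,D",f(S,325,230,5,.037,[(283,292)]),f(D,145,165,8,.037,[(497,137)]))
print("tip D,S",f(D,145,165,8,.003,[(503,222)]),f(S,325,230,5,.003,[(265,330)]))
m=f(D,145,165,8,.003,[(8,285),(182,478),(770,235),(568,75)])
print("mat D",m,m.mean(0),ang(m[1],m[2]),ang(m[0],m[3]))
for n,p,o in (("S",S,(205,185,8)),("D",D,(285,180,9))):
    hp=[(326,264)] if n=="S" else [(184,261)]
    lp=[(345,145),(446,330)] if n=="S" else [(65,220),(195,354)]
    H=f(p,*o,.045,hp);L=f(p,*o,.045,lp);print(n,"hole",H,"lip",L,ang(L[1],L[0]) if n=="S" else ang(L[1],L[0]),np.linalg.norm(L[0]-L[1]))
    pp=[(112,82),(320,475)] if n=="S" else [(145,65),(405,335)]
    P=f(p,*o,.059,pp);print("panel",P,ang(P[1],P[0]))
r1=ray(S,205+326.5/8-.5,185+264.5/8-.5);r2=ray(D,285+184.5/9-.5,180+261.5/9-.5);print(tri(r1,r2))
E
```

```text
handle S [[0.3711 0.2902 0.047 ]
 [0.375  0.3114 0.047 ]
 [0.4624 0.3026 0.047 ]
 [0.4607 0.2848 0.047 ]] [0.4173 0.2972 0.047 ] -4.576137422578188 0.08881242465844279
mat S [[0.3396 0.1911 0.003 ]
 [0.3246 0.3419 0.003 ]
 [0.5622 0.368  0.003 ]
 [0.5804 0.2187 0.003 ]] [0.4517 0.2799 0.003 ] 6.40240876270008 6.539491664682266 6.263414429750431
handle D [[0.3732 0.312  0.047 ]
 [0.3708 0.2801 0.047 ]
 [0.4576 0.2727 0.047 ]
 [0.4615 0.3041 0.047 ]] [0.4158 0.2922 0.047 ] -5.004804746216357
rod bend S,D [[0.5006 0.288  0.037 ]] [[0.5014 0.2851 0.037 ]]
tip D,S [[0.4973 0.2797 0.003 ]] [[0.5014 0.2866 0.003 ]]
mat D [[0.3244 0.3392 0.003 ]
 [0.3402 0.1896 0.003 ]
 [0.5795 0.2161 0.003 ]
 [0.5651 0.3691 0.003 ]] [0.4523 0.2785 0.003 ] 6.336699877864871 7.091028856225691
S hole [[0.6656 0.0044 0.045 ]] lip [[ 0.6422 -0.0314  0.045 ]
 [ 0.6465  0.0405  0.045 ]] -93.47396721106279 0.07209539036873043
panel [[ 0.6949 -0.0733  0.059 ]
 [ 0.7014  0.076   0.059 ]] -92.49592022618823
D hole [[ 0.6644 -0.0002  0.045 ]] lip [[ 0.6464  0.037   0.045 ]
 [ 0.6403 -0.0398  0.045 ]] 85.42781084029473 0.07705315239768021
panel [[ 0.7046  0.0787  0.059 ]
 [ 0.6845 -0.0796  0.059 ]] 82.74597107804824
(array([0.6656, 0.0025, 0.0429]), np.float64(0.0013871557248092542))
```

Handle centre is about (0.417, 0.2945) with yaw about -4.8°. The hole is about (0.665, 0.002), and the tray axis yaw is about -3.5°. I'll move above the hook and look again.

```bash
python3 -m handwheel '[[0.087,-0.02,-0.015,0.0,-0.02],[0.087,-0.05,-0.04,0.005,-0.05],[0.087,-0.085,-0.067,0.01,-0.08],[0.087,-0.12,-0.095,0.02,-0.11],[0.087,-0.155,-0.122,0.03,-0.14],[0.087,-0.19,-0.15,0.04,-0.17],[0.087,-0.225,-0.177,0.05,-0.2],[0.087,-0.26,-0.205,0.06,-0.222],[0.087,-0.285,-0.225,0.07,-0.222],[0.087,-0.302,-0.238,0.08,-0.222],[0.087,-0.309,-0.243,0.08,-0.222],[0.087,-0.309,-0.243,0.08,-0.222],[0.087,-0.309,-0.243,0.08,-0.222]]' 30
python3 - <<'E'
from h import *
p=camera_params("wrist");o=get_obs();print(o["tool_pos"],o["tool_rot"],o["qpos"])
cv2.imwrite("pics/w1.png",read_camera("wrist"));cv2.imwrite("pics/s1.png",read_camera("scene"))
print(p["R"],p["t"],-p["R"].T@p["t"])
S=camera_params("scene")
E
```

```text
time_s: 1.45
tool_pos: [0.4167, 0.2967, 0.1431]
tool_rot: [179.9, 0.0, 175.3]
force: [-0.7, 0.0, -0.5]
grip_width: 0.0867
[0.41669017 0.2967053  0.14312148] [1.79926201e+02 1.01010193e-02 1.75293273e+02] [-47.20709144   4.64739485   9.2486558  108.8529454   -0.86526043
  66.50473221  47.64916501]
[[ 8.26744181e-02  9.96576537e-01  3.81651076e-04]
 [ 9.66527029e-01 -8.02748796e-02  2.43683086e-01]
 [ 2.42879483e-01 -1.97774813e-02 -9.69854838e-01]] [-0.32905741 -0.38958156  0.21749891] [0.35091971 0.30095886 0.30600239]
```

View pics/w1.png

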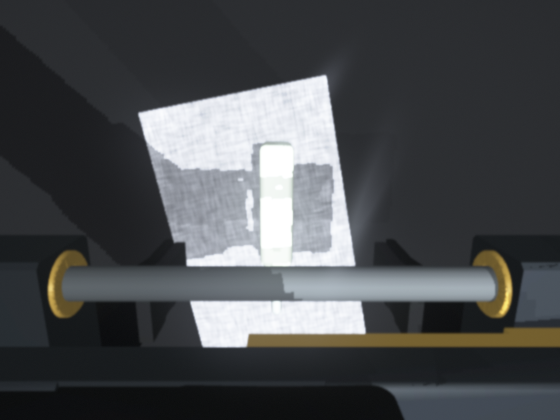

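View pics/s1.png

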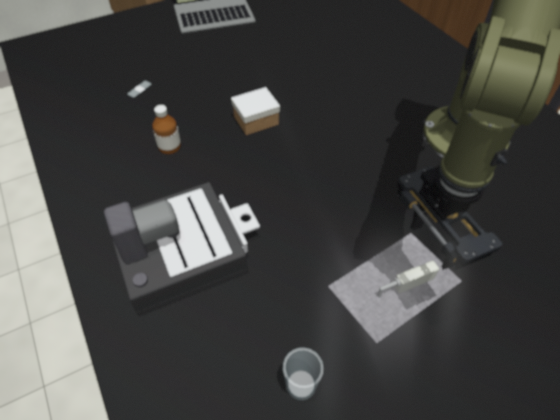

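The wrist view shows the handle's top face at columns 261–292, with its rear end at row 145. It is nearly vertical in the image, so it lines up with the jaws.

```bash
python3 - <<'E'
from h import *
p=camera_params("wrist")
im=cv2.imread("pics/w1.png")
g=im.min(2)
cv2.imwrite("pics/w1c.png",cv2.resize(im[130:320,225:325],None,fx=4,fy=3,interpolation=cv2.INTER_CUBIC))
for r in (150,165,200,220,250):
    print(r,''.join(f"{v:4d}" for v in g[r,250:304:2]))
for u,v in [(276.5,144),(276.5,255)]: print(onz(p,u,v,.047))
o=get_obs();print(proj(p,[o['tool_pos'][0],o['tool_pos'][1],.047]))
print(onz(p,277,305,.037))
E
```

```text
150  234 220 172 167 169 233 254 255 255 255 255 255 255 255 255 255 255 255 255 255 255 252 239 241 235 236 237
165  228 184 151 163 171 237 254 255 255 255 255 255 255 255 255 255 255 255 255 255 255 251 192 163 151 162 167
200  243 236 172 158 155 226 254 255 255 255 255 254 255 255 255 255 255 255 255 255 254 198 174 176 177 169 168
220  244 235 200 187 180 223 254 255 255 255 255 255 255 255 255 255 255 255 255 255 255 229 173 171 172 175 168
250  241 245 243 234 194 189 236 246 249 249 248 246 240 240 240 244 248 248 248 243 229 186 186 188 184 180 180
[0.37008617 0.29756359 0.047     ]
[0.45103127 0.29078278 0.047     ]
[281.07785607 209.28217078]
[0.49721237 0.28723763 0.037     ]
```

View pics/w1c.png

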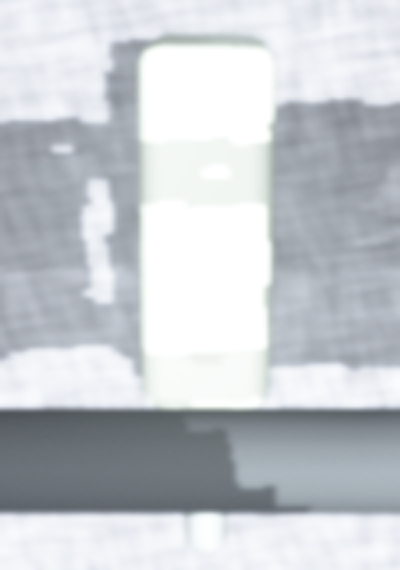

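```bash
python3 -m handwheel '[[0.087,0.002,-0.003,0.01,0],[0.087,0.002,-0.003,0.03,0],[0.087,0.002,-0.003,0.05,0],[0.087,0.002,-0.003,0.07,0],[0.087,0.002,-0.003,0.09,0],[0.087,0.002,-0.003,0.105,0],[0.087,0.002,-0.003,0.117,0],[0.087,0.002,-0.003,0.125,0],[0.087,0.002,-0.003,0.13,0],[0.087,0.002,-0.003,0.13,0],[0.06,0.002,-0.003,0.13,0],[0.045,0.002,-0.003,0.13,0],[0.035,0.002,-0.003,0.13,0],[0.028,0.002,-0.003,0.13,0],[0.02,0.002,-0.003,0.13,0],[0.01,0.002,-0.003,0.13,0],[0.0,0.002,-0.003,0.13,0],[0.0,0.002,-0.003,0.13,0]]' 30
```

```text
time_s: 3.35
tool_pos: [0.415, 0.2923, 0.0126]
tool_rot: [180.0, 0.0, 175.2]
force: [-0.4, -0.2, -0.6]
grip_width: 0.031
```

```bash
python3 -m handwheel '[[0,0,0,0,0],[0,0,0,0,0],[0,0,0,0,0],[0,0,0,0,0]]' 40; python3 - <<'E'
from h import *
im=read_camera("wrist");cv2.imwrite("pics/w2.png",im)
E
```

```text
time_s: 3.75
tool_pos: [0.415, 0.2925, 0.0126]
tool_rot: [180.0, 0.0, 175.2]
force: [0.9, 0.3, -0.3]
grip_width: 0.0239
```

View pics/w2.png

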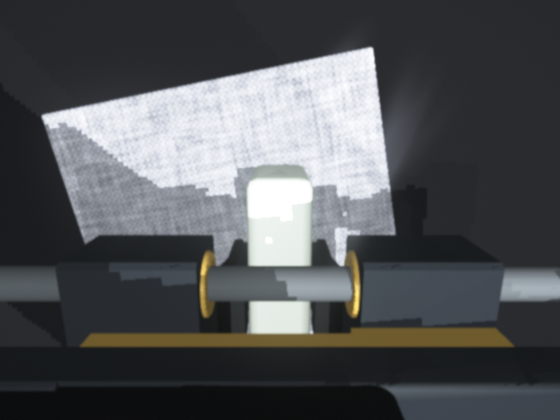

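Gripped at 23.9 mm. I'll lift, then carry it to hover over the hole.

```bash
python3 -m handwheel '[[0,0,0,-0.01,0],[0,0,0,-0.03,0],[0,0,0,-0.055,0],[0,0,0,-0.08,0],[0,-0.005,-0.008,-0.095,0],[0,-0.02,-0.029,-0.1,0],[0,-0.04,-0.058,-0.1,0],[0,-0.06,-0.086,-0.1,-0.005],[0,-0.08,-0.115,-0.1,-0.01],[0,-0.1,-0.144,-0.1,-0.015],[0,-0.12,-0.173,-0.1,-0.02],[0,-0.14,-0.201,-0.1,-0.023],[0,-0.16,-0.23,-0.1,-0.023],[0,-0.175,-0.252,-0.1,-0.023],[0,-0.185,-0.266,-0.1,-0.023],[0,-0.188,-0.27,-0.1,-0.023],[0,-0.188,-0.27,-0.1,-0.023],[0,-0.188,-0.27,-0.1,-0.023],[0,-0.188,-0.27,-0.1,-0.023]]' 40
python3 - <<'E'
from h import *
for n in ("scene","side","wrist"): cv2.imwrite(f"pics/{n}3.png",read_camera(n))
o=get_obs();print(o)
def crop(n,x,y,w,h,s,out):
    im=cv2.imread(f"pics/{n}3.png")[y:y+h,x:x+w]; cv2.imwrite(out,cv2.resize(im,None,fx=s,fy=s,interpolation=cv2.INTER_CUBIC))
crop("scene",200,150,130,110,5,"pics/c5.png");crop("side",240,150,120,90,6,"pics/c6.png")
E
```

```text
time_s: 5.7
tool_pos: [0.5792, 0.0092, 0.1126]
tool_rot: [180.0, -0.0, 176.6]
force: [-1.2, -0.1, -1.9]
grip_width: 0.0238
{'time_s': 5.85, 'qpos': array([-24.1136117 ,  14.96840288,  23.91867301, 101.95762071,
        -6.69256487,  64.4652514 ,  88.58122768]), 'joint_velocities': array([ 0.21319244,  0.12850611,  0.12248327, -0.1170756 , -0.00788347,
        0.01785337,  0.09464406]), 'effort': array([-1.56742096e-02, -4.07126570e+01,  3.55449513e+00, -2.91501170e+01,
        3.75725096e-02,  7.21771060e-02, -2.35618310e-03]), 'tool_pos': array([0.57946397, 0.00852171, 0.11263107]), 'tool_rot': array([ 1.79975071e+02, -5.79421432e-03,  1.76604686e+02]), 'force': array([-0.30802045,  0.46012589, -1.60382929]), 'wrist_torque': array([ 0.04156852, -0.0187309 , -0.02223704]), 'grip_width': 0.024056059775976257}
```

View pics/c5.png

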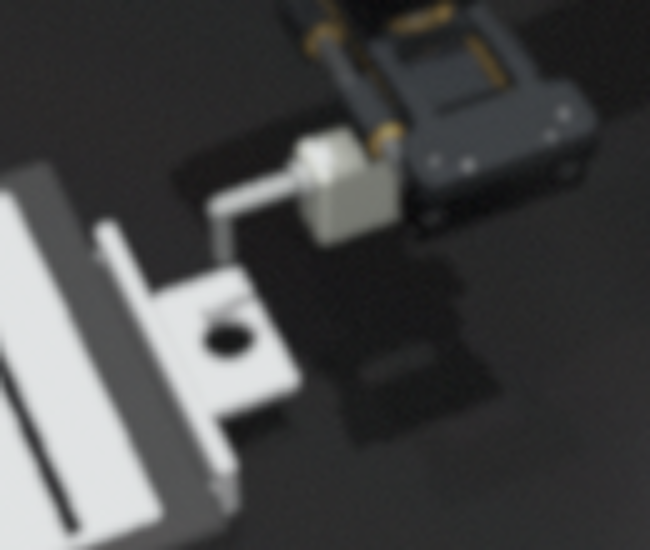

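View pics/c6.png

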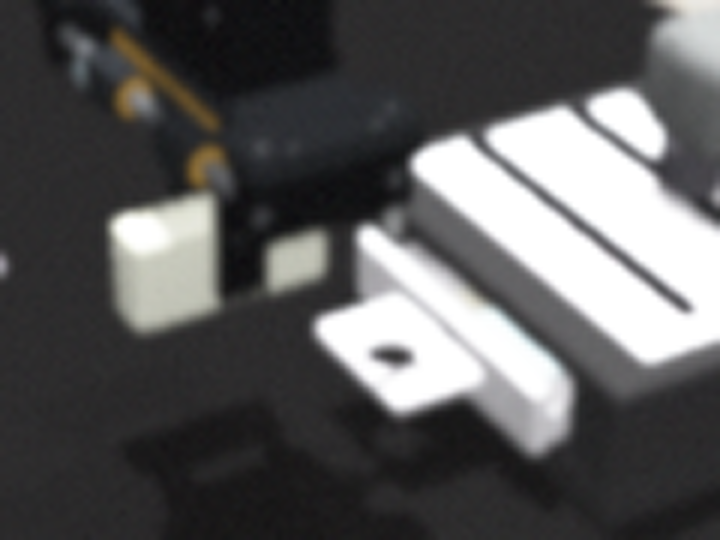

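View pics/wrist3.png

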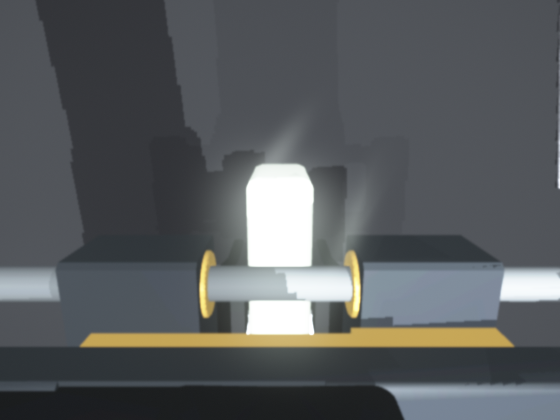

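```bash
python3 - <<'E'
from h import *
S=camera_params("scene");D=camera_params("side")
q=lambda p,o,s,a,b,z: onz(p,o[0]+(a+.5)/s-.5,o[1]+(b+.5)/s-.5,z)
print("tip",q(S,(200,150),5,224,264,.1035))
print("bend",q(S,(200,150),5,216,208,.137))
print("hole",q(S,(200,150),5,229,341,.045))
print("hole D",q(D,(240,150),6,393,355,.045))
# tray/scanner yaw from slide-deck & lip edges
for z,pts in ((.045,[(242,266),(300,380)]),(.059,[(108,222),(236,465)])):
    a,b=[q(S,(200,150),5,*c,z) for c in pts];d=b-a;print(a,b,np.degrees(np.arctan2(-d[0],d[1])))
a,b=[q(S,(200,150),5,*c,.045) for c in [(152,295),(242,265)]];d=a-b;print(np.degrees(np.arctan2(d[1],d[0])))
a,b=[q(S,(200,150),5,*c,.045) for c in [(217,417),(300,382)]];d=a-b;print(np.degrees(np.arctan2(d[1],d[0])))
# housing edges
im=cv2.imread("pics/scene0.png");cv2.imwrite("pics/c7.png",cv2.resize(im[170:310,95:265],None,fx=4.5,fy=4,interpolation=cv2.INTER_CUBIC))
E
```

```text
tip [0.66630374 0.00835726 0.1035    ]
bend [0.66641284 0.00510806 0.137     ]
hole [0.66573785 0.0050763  0.045     ]
hole D [ 0.66410446 -0.00106635  0.045     ]
[ 0.64167339 -0.03079351  0.045     ] [0.64764246 0.03927309 0.045     ] -4.869347212595558
[ 0.68858205 -0.07264909  0.059     ] [0.6957585  0.07517945 0.059     ] -2.7792852091212112
-4.825674179660568
-0.5450744536601949
```

View pics/c7.png

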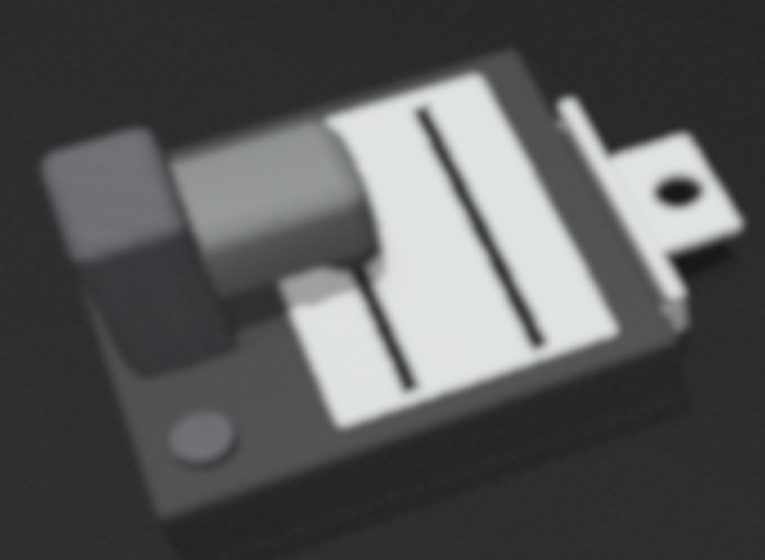

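```bash
python3 - <<'E'
from h import *
S=camera_params("scene")
q=lambda a,b,z: onz(S,95+(a+.5)/4.5-.5,170+(b+.5)/4-.5,z)
for n,A,B in (("side",(165,515),(665,345)),("farside",(175,155),(518,52)),("frontd",(518,52),(665,345)),("deckfront",(488,80),(617,325)),("slot",(422,110),(538,345)),("decknear",(340,428),(617,325))):
    a,b=q(*A,.075),q(*B,.075);d=b-a
    y=np.degrees(np.arctan2(d[1],d[0]));print(n,a,b,y,(y+90)%180-90 if abs(d[0])>abs(d[1]) else y-90)
E
```

```text
side [0.94835486 0.09562231 0.075     ] [0.72181831 0.11002888 0.075     ] 176.36118031924832 -3.6388196807516806
farside [ 0.87853233 -0.11333386  0.075     ] [ 0.70199282 -0.10322037  0.075     ] 176.72125980395256 -3.2787401960474654
frontd [ 0.70199282 -0.10322037  0.075     ] [0.72181831 0.11002888 0.075     ] 84.6885588043954 -5.311441195604601
deckfront [ 0.7235797  -0.09095062  0.075     ] [0.73574158 0.08891986 0.075     ] 86.13185328219215 -3.8681467178078464
slot [ 0.76090056 -0.08611651  0.075     ] [0.77203358 0.08297733 0.075     ] 86.23312093149185 -3.766879068508146
decknear [0.86704602 0.0860752  0.075     ] [0.73574158 0.08891986 0.075     ] 178.75890378191957 -1.241096218080429
```

Tip and hole agree within about 3 mm, against 9 mm of clearance. I'll lower to just into the hole first and check the force.

```bash
python3 -m handwheel '[[0,0,-0.0015,0.01,0],[0,0,-0.0015,0.025,0],[0,0,-0.0015,0.04,0],[0,0,-0.0015,0.05,0],[0,0,-0.0015,0.055,0],[0,0,-0.0015,0.06,0],[0,0,-0.0015,0.063,0],[0,0,-0.0015,0.063,0]]' 40
python3 - <<'E'
from h import *
for n in ("scene",): cv2.imwrite(f"pics/{n}4.png",read_camera(n))
im=cv2.imread("pics/scene4.png")[150:260,200:330]; cv2.imwrite("pics/c8.png",cv2.resize(im,None,fx=5,fy=5,interpolation=cv2.INTER_CUBIC))
E
```

```text
time_s: 6.65
tool_pos: [0.5796, 0.006, 0.0494]
tool_rot: [-180.0, -0.0, 176.5]
force: [-0.1, -0.4, -1.8]
grip_width: 0.0236
```

View pics/c8.png

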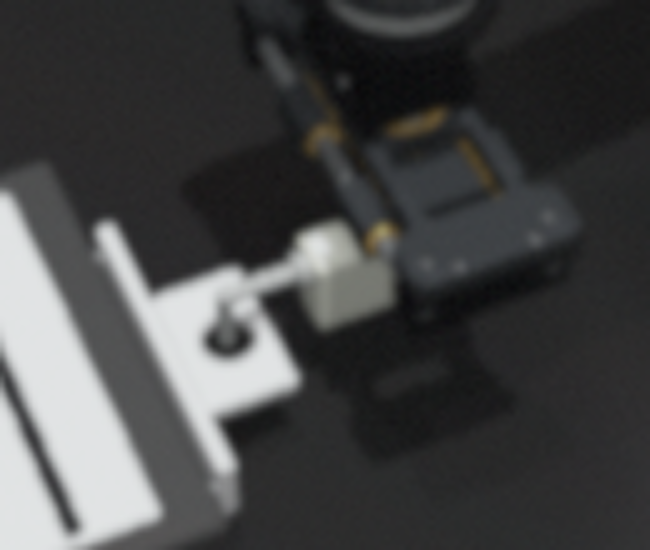

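Prong is centred in the hole at crop (228,335), with no contact force. I'll lower it further and start the pull.

```bash
python3 -m handwheel '[[0,0,0,0.005,0],[0,0,0,0.01,0],[0,0,0,0.012,0],[0,0,0,0.012,0],[0,0.002,0,0.012,0],[0,0.006,0,0.012,0],[0,0.01,0,0.012,0],[0,0.014,0,0.012,0],[0,0.018,0,0.012,0],[0,0.022,0,0.012,0],[0,0.026,0,0.012,0],[0,0.03,0,0.012,0],[0,0.03,0,0.012,0]]' 40; python3 - <<'E'
from h import *
print(get_obs()['force'],get_obs()['tool_pos'])
E
python3 -m handwheel '[[0,0.005,0,0,0],[0,0.01,0,0,0],[0,0.015,0,0,0],[0,0.02,0,0,0],[0,0.025,0,0,0],[0,0.03,0,0,0],[0,0.035,0,0,0],[0,0.04,0,0,0],[0,0.045,0,0,0],[0,0.05,0,0,0],[0,0.054,0,0,0],[0,0.058,0,0,0],[0,0.06,0,0,0],[0,0.06,0,0,0]]' 40; python3 - <<'E'
from h import *
print(get_obs()['force'])
im=read_camera("scene")
cv2.imwrite("pics/c9.png",cv2.resize(im[150:290,180:340],None,fx=4,fy=4,interpolation=cv2.INTER_CUBIC))
E
```

```text
time_s: 8.0
tool_pos: [0.549, 0.0079, 0.0377]
tool_rot: [180.0, -0.0, 176.5]
force: [-0.1, -1.3, -1.0]
grip_width: 0.0237
[-0.09521598 -1.31220656 -0.99140377] [0.54900637 0.00790741 0.03768459]
time_s: 9.4
tool_pos: [0.4892, 0.0115, 0.0375]
tool_rot: [180.0, -0.1, 176.5]
force: [1.9, -0.5, -1.5]
grip_width: 0.024
[ 1.88203046 -0.49366541 -1.52656636]
```

View pics/c9.png

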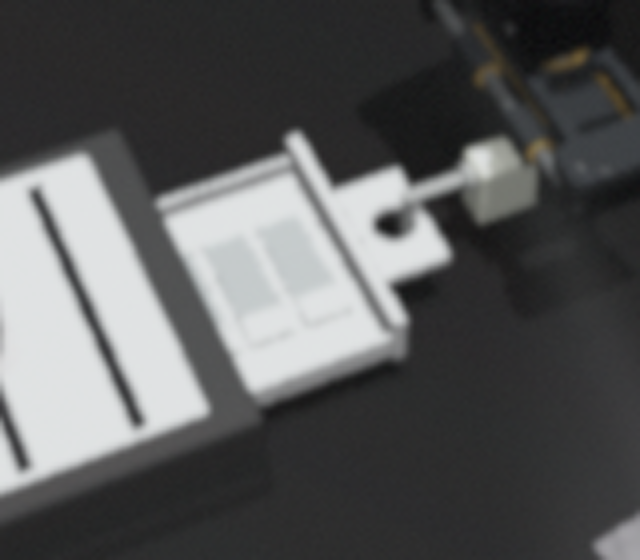

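```bash
python3 -m handwheel '[[0,0.003,0,0,0],[0,0.006,0,0,0],[0,0.009,0,0,0],[0,0.012,0,0,0],[0,0.012,0,0,0]]' 40;  python3 -m handwheel '[[0,0.0015,0,0,0],[0,0.003,0,0,0],[0,0.003,0,0,0]]' 40;python3 -m handwheel '[[0,0.0015,0,0,0],[0,0.003,0,0,0],[0,0.003,0,0,0]]' 40
```

```text
time_s: 9.95
tool_pos: [0.4771, 0.0123, 0.0375]
tool_rot: [180.0, -0.1, 176.5]
force: [1.9, -1.1, -0.5]
grip_width: 0.0236
time_s: 10.25
tool_pos: [0.4745, 0.0124, 0.0375]
tool_rot: [180.0, -0.0, 176.5]
force: [2.7, -1.4, -1.2]
grip_width: 0.0233
time_s: 10.55
tool_pos: [0.4716, 0.0126, 0.0375]
tool_rot: [180.0, -0.0, 176.5]
force: [2.6, -0.8, -1.8]
grip_width: 0.024
```

```bash
python3 -m handwheel '[[0,0.0015,0,0,0],[0,0.003,0,0,0],[0,0.003,0,0,0]]' 40;  python3 -m handwheel '[[0,0.0015,0,0,0],[0,0.003,0,0,0],[0,0.003,0,0,0]]' 40
```

```text
time_s: 10.85
tool_pos: [0.4714, 0.0126, 0.038]
tool_rot: [180.0, 0.3, 176.5]
force: [10.0, -1.2, -7.8]
grip_width: 0.024
time_s: 11.15
tool_pos: [0.4712, 0.0127, 0.039]
tool_rot: [180.0, 0.7, 176.5]
force: [14.2, -1.8, -9.8]
grip_width: 0.0236
```

Force rose to 14 N with no further travel, so the tray is at its stop. I'll back off into the middle of the hole and check.

```bash
python3 -m handwheel '[[0,-0.003,0,0,0],[0,-0.006,0,0,0],[0,-0.009,0,0,0],[0,-0.012,0,0,0],[0,-0.013,0,0,0],[0,-0.013,0,0,0]]' 40; python3 - <<'E'
from h import *
print(get_obs()['force'],get_obs()['wrist_torque'])
im=read_camera("scene");cv2.imwrite("pics/scene10.png",im)
cv2.imwrite("pics/c10.png",cv2.resize(im[150:290,180:340],None,fx=4,fy=4,interpolation=cv2.INTER_CUBIC))
im=read_camera("side");cv2.imwrite("pics/side10.png",im)
cv2.imwrite("pics/c11.png",cv2.resize(im[140:250,200:330],None,fx=5,fy=5,interpolation=cv2.INTER_CUBIC))
E
```

```text
time_s: 11.75
tool_pos: [0.4785, 0.0122, 0.0373]
tool_rot: [-180.0, -0.1, 176.5]
force: [0.1, -0.2, -1.0]
grip_width: 0.0237
[ 0.14902365 -0.18884374 -1.03367927] [ 0.05986782  0.03600739 -0.00745131]
```

View pics/c10.png

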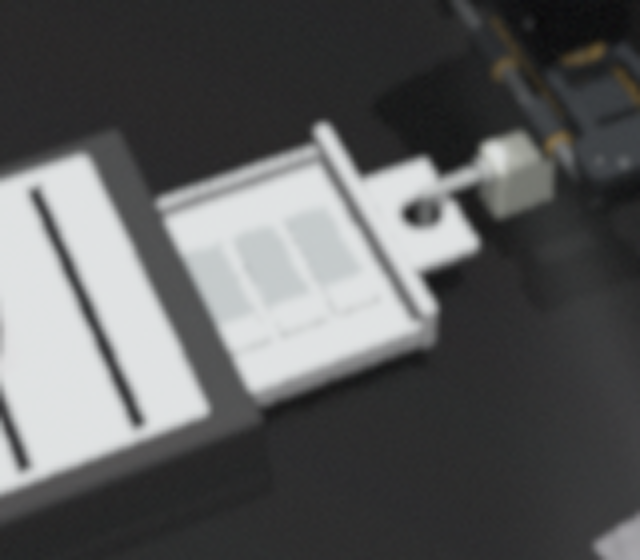

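View pics/c11.png

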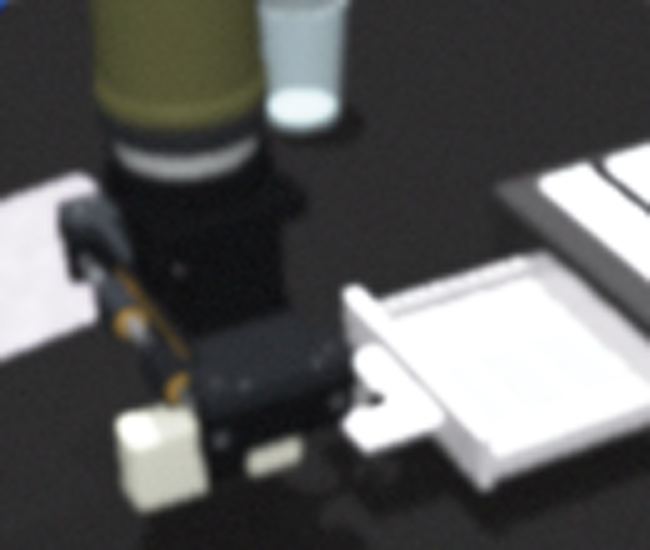

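Prong is clear in the middle of the hole and the force is zero. Lifting straight up.

```bash
python3 -m handwheel '[[0,0,0,-0.003,0],[0,0,0,-0.01,0],[0,0,0,-0.02,0],[0,0,0,-0.035,0],[0,0,0,-0.055,0],[0,0,0,-0.075,0],[0,0,0,-0.09,0],[0,0,0,-0.095,0],[0,0,0,-0.095,0],[0,0,0,-0.095,0]]' 40; python3 - <<'E'
from h import *
print(get_obs()['force'],get_obs()['tool_pos'],get_obs()['tool_rot'])
im=read_camera("scene");cv2.imwrite("pics/scene12.png",im)
cv2.imwrite("pics/c12.png",cv2.resize(im[120:260,205:365],None,fx=5,fy=4,interpolation=cv2.INTER_CUBIC))
cv2.imwrite("pics/wrist12.png",read_camera("wrist"))
E
```

```text
time_s: 12.85
tool_pos: [0.4784, 0.0121, 0.1321]
tool_rot: [-180.0, -0.0, 176.5]
force: [-0.7, -1.1, -1.3]
grip_width: 0.0239
[-0.70810591 -1.08657587 -1.33031223] [0.47837722 0.01210495 0.13212672] [-1.79999454e+02 -4.05878827e-02  1.76513669e+02]
```

View pics/c12.png

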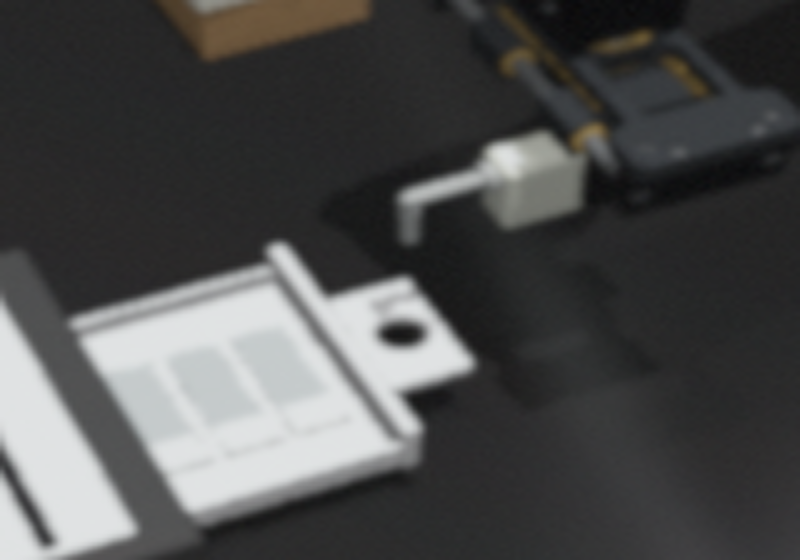

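View pics/wrist12.png

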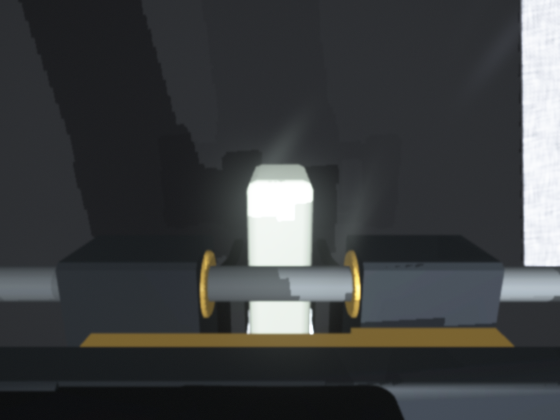

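Hook hasn't shifted in the grip: its rear edge is still at row 165 of the wrist view. Carrying it back over the mat.

```bash
python3 -m handwheel '[[0,0.003,0.01,0,0],[0,0.009,0.03,0,0],[0,0.017,0.057,0,0],[0,0.025,0.085,0,0.005],[0,0.033,0.113,0,0.01],[0,0.041,0.141,0,0.015],[0,0.049,0.169,0,0.02],[0,0.057,0.197,0,0.023],[0,0.065,0.225,0,0.023],[0,0.073,0.25,0.01,0.023],[0,0.078,0.268,0.03,0.023],[0,0.08,0.276,0.05,0.023],[0,0.08,0.276,0.07,0.023],[0,0.08,0.276,0.085,0.023],[0,0.08,0.276,0.09,0.023],[0,0.08,0.276,0.09,0.023],[0,0.08,0.276,0.09,0.023]]' 40
python3 - <<'E'
from h import *
o=get_obs();print(o['force'],o['tool_pos'],o['tool_rot'])
S=camera_params("scene")
print("hole now",onz(S,205+402.5/5-.5,120+334.5/4-.5,.045))
im=read_camera("scene");cv2.imwrite("pics/c13.png",cv2.resize(im[200:360,300:480],None,fx=4,fy=3.7,interpolation=cv2.INTER_CUBIC))
im=read_camera("side");cv2.imwrite("pics/c14.png",cv2.resize(im[140:240,130:260],None,fx=5,fy=5,interpolation=cv2.INTER_CUBIC))
E
```

```text
time_s: 14.65
tool_pos: [0.4159, 0.293, 0.0431]
tool_rot: [180.0, 0.0, 175.2]
force: [0.7, 0.2, -1.5]
grip_width: 0.024
[ 0.72729632  0.18235329 -1.51960071] [0.41594699 0.29296006 0.04311311] [1.79961478e+02 2.97119391e-02 1.75202554e+02]
hole now [0.56765873 0.01025631 0.045     ]
```

View pics/c13.png

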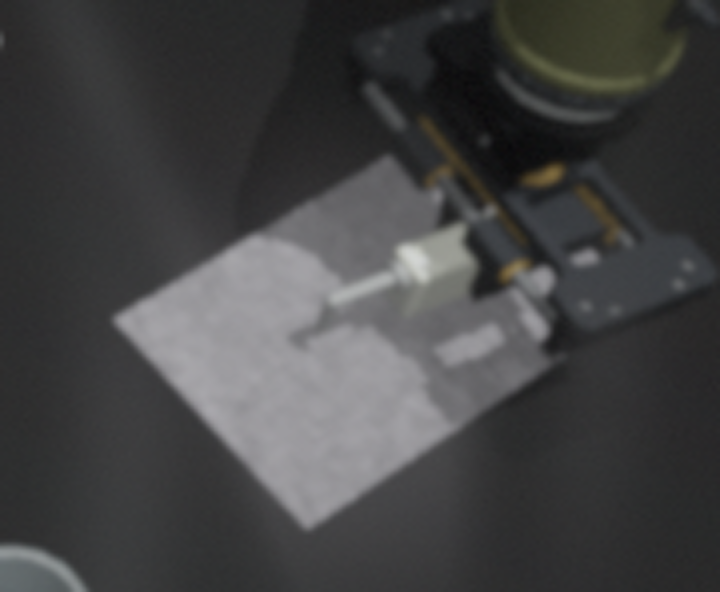

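View pics/c14.png

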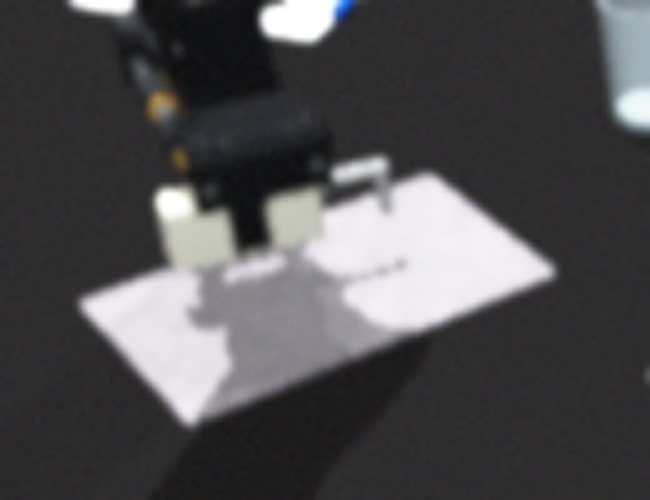

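```bash
python3 -m handwheel '[[0,0,0,0.008,0],[0,0,0,0.016,0],[0,0,0,0.022,0],[0,0,0,0.026,0],[0,0,0,0.028,0],[0,0,0,0.028,0],[0,0,0,0.028,0]]' 40;  python3 -m handwheel '[[0,0,0,0.0005,0],[0,0,0,0.001,0],[0,0,0,0.001,0]]' 40;python3 -m handwheel '[[0,0,0,0.0005,0],[0,0,0,0.001,0],[0,0,0,0.001,0]]' 40
```

```text
time_s: 15.45
tool_pos: [0.4159, 0.2926, 0.0147]
tool_rot: [180.0, 0.0, 175.2]
force: [0.2, 0.3, -1.2]
grip_width: 0.0239
time_s: 15.75
tool_pos: [0.4158, 0.2926, 0.0137]
tool_rot: [180.0, 0.0, 175.2]
force: [-0.8, -0.4, -1.2]
grip_width: 0.0239
time_s: 16.05
tool_pos: [0.4158, 0.2926, 0.0132]
tool_rot: [180.0, 0.0, 175.2]
force: [-1.9, -1.0, 4.2]
grip_width: 0.0238
```

```bash
python3 -m handwheel '[[0,0,0,0.0003,0],[0,0,0,0.0003,0]]' 40; python3 - <<'E'
from h import *
im=read_camera("side");cv2.imwrite("pics/c15.png",cv2.resize(im[140:240,130:260],None,fx=6,fy=6,interpolation=cv2.INTER_CUBIC))
print(get_obs()['wrist_torque'])
E
```

```text
time_s: 16.25
tool_pos: [0.4158, 0.2927, 0.0132]
tool_rot: [180.0, 0.0, 175.2]
force: [-3.7, -1.6, 7.3]
grip_width: 0.0237
[-0.42854795  0.41289183 -0.05071003]
```

View pics/c15.png

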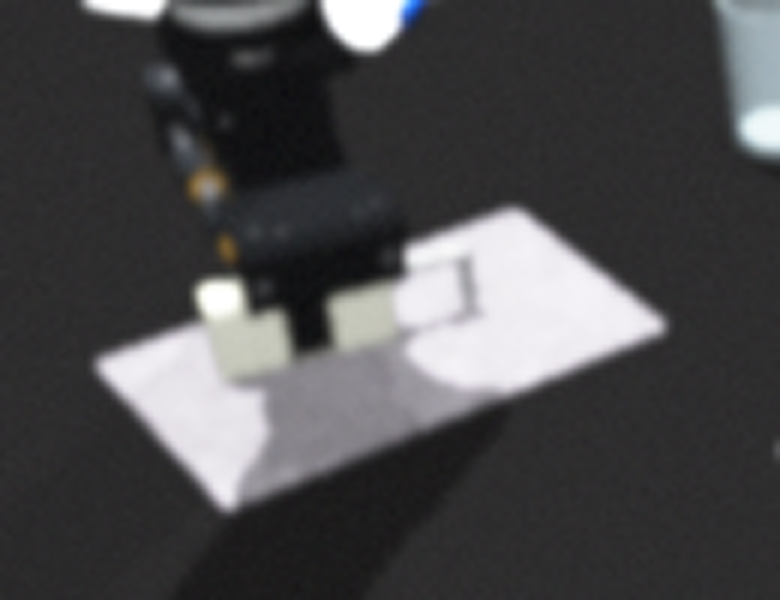

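Hook is standing on the mat with light pressure. I'll ease the pressure, open the jaws gently, then rise.

```bash
python3 -m handwheel '[[0.0,0,0,-0.0005,0],[0.024,0,0,-0.0005,0],[0.028,0,0,-0.0005,0],[0.034,0,0,-0.0005,0],[0.045,0,0,-0.0005,0],[0.06,0,0,-0.0005,0],[0.07,0,0,-0.0005,0],[0.07,0,0,-0.0005,0],[0.07,0,0,-0.0005,0]]' 10
python3 -m handwheel '[[0.07,0,0,-0.003,0],[0.07,0,0,-0.01,0],[0.07,0,0,-0.025,0],[0.07,0,0,-0.045,0],[0.07,0,0,-0.07,0],[0.07,0,0,-0.1,0],[0.07,0,0,-0.125,0],[0.07,0,0,-0.145,0],[0.07,0.02,0.03,-0.15,0],[0.07,0.02,0.06,-0.15,0],[0.07,0.02,0.1,-0.15,0],[0.07,0.02,0.13,-0.15,0],[0.07,0.02,0.14,-0.15,0],[0.07,0.02,0.14,-0.15,0]]'
python3 - <<'E'
from h import *
im=read_camera("scene");cv2.imwrite("pics/scene16.png",im)
im=read_camera("side");cv2.imwrite("pics/side16.png",im)
E
```

```text
time_s: 17.2
tool_pos: [0.4158, 0.2925, 0.0128]
tool_rot: [180.0, 0.0, 175.2]
force: [0.5, 0.0, 0.3]
grip_width: 0.065
time_s: 18.6
tool_pos: [0.407, 0.4346, 0.1628]
tool_rot: [-180.0, -0.0, 175.3]
force: [-0.3, -0.8, -0.2]
grip_width: 0.0701
```

View pics/scene16.png

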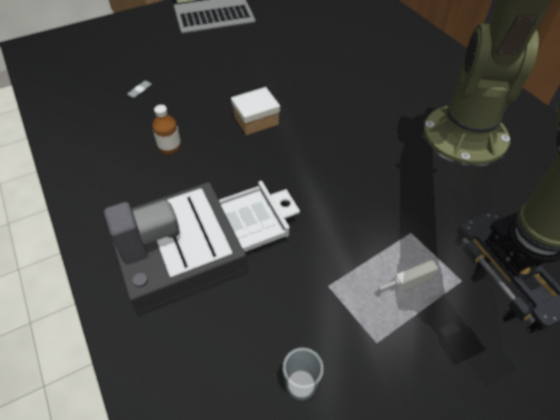

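View pics/side16.png

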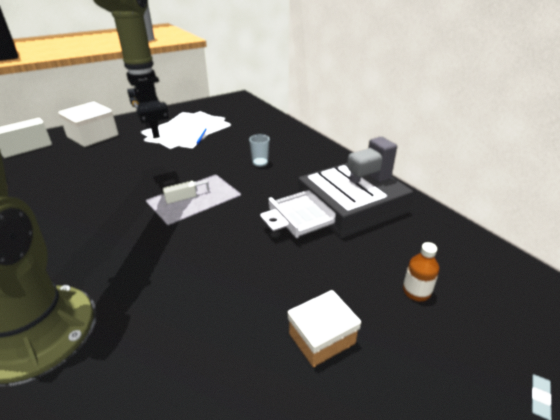

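Both views show the tray out, the hook standing at its original spot (scene 418,273) and the bystanders unmoved. The measured travel of about 98 mm plus about 12 mm initial opening matches the 110 mm stop. Handing in.

```bash
python3 -c "
from cell import *
o=get_obs();print(o['time_s'],o['force']);print(sign_off())"
```

```text
18.7 [ 0.11504777 -0.57322722  0.46761422]
the job is handed in; nothing more can be done
None
```

The job is done and handed in at 18.7 s. The tray is fully out, and the hook is back on its mat, standing on handle and prong where it started.

- **Pull:** I gripped the hook across its handle, lowered the prong into the finger hole without contact force and pulled. The tool stopped moving and the force rose from about 3 N to 14 N, which I took as the stop. The camera showed about 98 mm of tray travel. The tray started about 12 mm out, a rougher reading from the first pictures, so the total agrees with the 110 mm stop.
- **Set-down:** I backed the prong off to the middle of the hole, lifted it out clear and carried the hook back. I lowered it until it pressed on the mat with about 5–8 N, eased off, then opened the jaws.
- **Last checks:** The final scene and side pictures show the tray out and the hook standing on the mat. By eye, the slide box, beaker and bottle are where they were. The wrist force is near zero, and the gripper is clear of everything.
- **Disagreement:** The two fixed cameras differed by about 5–6 mm in y on the hole position. I used the mean, which was well within the 9 mm of clearance, and a close-up confirmed the prong in the hole. No check failed.

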